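Turn the pen cup over and stand it in the desk stand

ROBOT

A 7-joint arm with a two-finger parallel gripper is mounted at the origin on the work surface; the furniture and walls round the work are solid. World frame = base frame: x ahead of the robot, y to its left, z up, the work surface at z = 0. Lengths are in m, angles in degrees, forces in N, time in s.
With the tool pointing down it reaches from about 0.425 to 0.825 m from the base axis. Payload 3.6 kg.
Tool frame: the origin (TCP) lies on the centre line of the jaws, within the pads' length; the fingertips stand 22 mm ahead of it and the grasp point (between the pads) lies 3 mm ahead of it (robot.nose_length is the distance from the TCP to the fingertips, in m); z points along the fingers, y is the line along which they close (so a half turn about z gives the same grasp; the last joint's range is limited). The gripper opens to 93 mm and grips with 3 to 60 N. Pads are 15 mm wide; open, the fingers measure 128 mm over their backs; the gripper's body (75 mm by 188 mm) begins 65 mm behind the grasp point.
Start: joints at [-77.779, 35.231, -0.722, 81.555, 0.464, 63.22, -2.315], TCP at [0.154, 0.631, 0.241] pointing down, gripper open.
Joint ranges: [-178.69, 178.69], [-17.37, 117.87], [-77.05, 75.6], [15.02, 138.74], [-78.02, 258.01], [0.78, 113.62], [-162.83, 162.83]. Speed limits (degrees/s): [159.86, 159.86, 180, 180, 180, 180, 180].

INTERFACE

Orientations are given as a 3x3 rotation matrix whose columns are the frame's x, y, z axes.
In Python, from workcell import robot gives the robot as it stands.
- The arm moves only by the shell command python3 -m inch 'ROWS' [OPENING] [FORCE]. ROWS is JSON, a list of rows, each a list of 2 entries, a list of its own where there are three numbers: the shift along the tool's x, y, z each as a share of 0.03 m, from -1 to 1, then the turn about the tool's z as a share of 8 degrees, from -1 to 1. In form: [[[tx, ty, tz], turn], ...]. A call has 1 to 20 rows; each row shifts and turns the commanded pose from where the row before left it, along the tool's axes as they then stand; what a row does not reach is not made up. A row lasts 1/8 s, in which the tool goes at most 62.5 mm and 10.7 degrees, less where a joint would pass 70% of its speed; a pose out of reach is approached as far as the arm can. A call with a number of a shift or a turn outside -1 to 1 is refused whole. A call with a gripper value outside its range is refused whole. OPENING is the opening, from 0 (shut) to 1 (fully open), set as the call begins (- or left out, the last holds). The fingers move at their own pace and stop on an object; FORCE is the grip in N (left out, the last holds). Time passes only in rows, so rows that do not move let the fingers close. It gives the time, the measured TCP pose, the force, the opening and the grip force at its end, in the units of the state.
- robot.state(): the state, without advancing time (a new reading comes with each control period).
- robot.camera(name): name is "side" or "top"; returns the picture (420x560x3 uint8, red, green, blue); there is no depth.
- robot.calibration(name): a dict with "intrinsics" (3x3 intrinsics, pixels), "extrinsics" (4x4, takes a point from world to camera coordinates). Camera axes: x right, y up, looking along -z (the intrinsics and any distortion apply to the point x, -y, -z); pixel columns grow to the right and rows downward; lengths in m; the calibration is good to about 2 mm. A picture is of the moment at which its call begins. calibration takes no time and is no camera call.
- robot.sign_off(): hands the job in; it is judged then, once.
Trained networks look in the newest picture that a camera, given by its name, has taken for a name from the list of things; names that differ only in an ending like _2 or _b are one class to them, and where a whole thing is asked for, a point or a joint stands for the part that bears it (a point fixed in the world has none). Each returns a list of dicts, best first, with "p" (0 to 1); they miss things now and then, are a little off and sometimes report something else, mostly with a low value. They report only what shows in the picture. A call takes as long as a camera call. They do not tell look-alikes from the thing itself.
- robot.look_for(camera, query): "xyz" ([x, y, z] in m, in world coordinates, good to about 4 mm: the middle of the surface that is visible of it).
The state is a dict: "time": time; "qpos": joint angles; "joint_velocities": joint speeds; "effort": joint torques, N m; "ee_pos": TCP position; "tool_rot": TCP orientation; "force": force on the tool from outside, world axes, zero at the start; "moment": the same for the moment, N m; "width": finger opening in m; "grip_force": force on a finger pad.
Only numpy, scipy, OpenCV 4.12 (cv2) and the standard library are available. Lean on these libraries where they do the work, as an engineer would, in place of code of your own. Each camera call takes 0.05 s, during which the arm holds its last target. There are 200 camera calls.

TASK

The wooden pen cup has been left mouth-down on the desk. Turn it over and stand it upright, mouth up, with its round foot fully home in the round well of the desk stand, and let go of it. Leave the other things on the desk and in the stand where they are.

Things in the scene. Friction and masses are not known exactly. Their poses are not given: they have to be found in the camera images.
- pen_cup: dark wooden pen cup, thin brass bands, 78 mm tall, about 0.2 kg. Octagonal tube 60 mm over opposite flats (flats 25 mm wide, walls 4 mm), above a round foot 48 mm in diameter, 8 mm high. Origin: centre of the foot's underside; own +z points from foot to open mouth (down at the start); own x is normal to a flat, the others follow every 45 degrees. Laid on a flat it does not roll.
- cup_mouth (a point): centre of the cup's open mouth, 78 mm from the origin of the cup along its +z
- desk_stand: fixed flat wooden desk stand, 120 (x) by 200 (y) by 16 mm high, with three recesses 8 mm deep: a round well, a square tray in which the eraser lies, and along its front edge (own -x) a groove in which a pencil lies. Origin: centre of its underside.
- well (a point): centre of the floor of the stand's round blind well: 52 mm in diameter (2 mm play all round the cup's foot), 8 mm deep, 1 mm chamfer; at (15, 55) mm in the stand's own x, y, 8 mm above the desk. The cup's body hides it as the foot goes in. When the foot is home the cup's origin is at this point and the octagonal body's lower edge is level with the stand's top.
- pencil_plain: plain pencil, 167 mm long and 8 mm thick, lying in the groove of the stand; leave it
- eraser: eraser, 20 x 48 x 12 mm, lying in the tray of the stand; leave it
- rubber_stamp: rubber stamp with a turned handle, 26 x 54 x 69 mm high, standing behind the cup; leave it
- spectacle_case: leather spectacle case, 58 x 155 x 34 mm high, lying left of the cup, roughly along world x; leave it
Not all that is in view belongs to the job. Several things have the shape of the desk_stand; the one meant has the colours described above. There is more than one size of the pen_cup; the one meant has the size given above.

How it is judged:
By the outcome, as a careful person would: the job done as asked, in the order asked, and still so for the second after the job is handed in, with the robot touching nothing.
It also fails if it takes over 48 s, if anything falls off the work surface, if the arm or the gripper's body presses on something with over 40 N, if the wrist force passes 120 N, or if a joint passes its speed limit or range.

## Working session

There is one attempt and no reset: what is moved stays moved. The work goes in short steps, Python scripts to look and compute and a shell command to move; the robot and the scene stay as the last step left them, time stands still between calls to the robot, and variables do not carry over. Pictures are saved under pics/ and viewed, at most 10 in all, crops included, and the job is handed in when it is done.

```bash
ls; mkdir -p pics; python3 - <<'E'
from workcell import robot
import cv2,numpy as np
for c in("side","top"):
    cv2.imwrite(f"pics/{c}0.png",cv2.resize(robot.camera(c)[:,:,::-1],(784,588)))
    for q in("pen_cup","desk_stand","rubber_stamp","spectacle_case","eraser","pencil_plain"):
        print(c,q,[(np.round(d["xyz"],3).tolist(),round(d["p"],2)) for d in robot.look_for(c,q)])
    k=robot.calibration(c);print(k["intrinsics"],k["extrinsics"],list(k))
s=robot.state();print(s["time"],s["ee_pos"],s["tool_rot"],s["width"])
E
```

```text
pics
side pen_cup [([0.52, -0.084, 0.048], 0.75), ([0.3, 0.142, 0.074], 0.74), ([0.489, 0.065, 0.055], 0.66)]
side desk_stand [([0.425, -0.273, 0.015], 0.88), ([0.192, -0.332, 0.01], 0.69)]
side rubber_stamp [([0.63, 0.124, 0.017], 0.8)]
side spectacle_case [([0.476, 0.23, 0.028], 0.79)]
side eraser [([0.445, -0.309, 0.018], 0.59)]
side pencil_plain [([0.378, -0.269, 0.016], 0.7)]
[[518.08189541   0.         277.12405382]
 [  0.         518.08189541 219.48840298]
 [  0.           0.           1.        ]] [[ 0.9413104  -0.33718116 -0.01560751 -0.4109146 ]
 [ 0.24131924  0.63992191  0.72956492 -0.12385911]
 [-0.23600796 -0.69051344  0.68373346 -1.19519696]
 [ 0.          0.          0.          1.        ]] ['intrinsics', 'extrinsics']
top pen_cup [([0.306, 0.169, 0.102], 0.74), ([0.487, 0.08, 0.071], 0.73), ([0.521, -0.066, 0.057], 0.66), ([0.448, -0.306, 0.017], 0.4)]
top desk_stand [([0.421, -0.26, 0.016], 0.83), ([0.19, -0.323, 0.012], 0.83), ([0.486, 0.083, 0.07], 0.52)]
top rubber_stamp [([0.632, 0.128, 0.016], 0.47)]
top spectacle_case [([0.475, 0.248, 0.029], 0.94), ([0.379, -0.265, 0.016], 0.72), ([0.49, 0.083, 0.068], 0.29)]
top eraser [([0.477, 0.247, 0.03], 0.74)]
top pencil_plain [([0.381, -0.265, 0.016], 0.77)]
[[460.55732392   0.         281.15175382]
 [  0.         460.55732392 203.59935794]
 [  0.           0.           1.        ]] [[-0.00363887 -0.99992194  0.01195282 -0.04089034]
 [ 0.98412998 -0.00146029  0.17744308 -0.43854201]
 [-0.17741177  0.01240883  0.98405848 -1.23223774]
 [ 0.          0.          0.          1.        ]] ['intrinsics', 'extrinsics']
0.7 [0.15433893 0.63138329 0.24067765] [[-9.71396591e-01  2.37462968e-01 -5.34611694e-05]
 [ 2.37462968e-01  9.71396592e-01  7.40413908e-06]
 [ 5.36902066e-05 -5.50269248e-06 -9.99999999e-01]] 0.09294914936625241
```

View pics/side0.png

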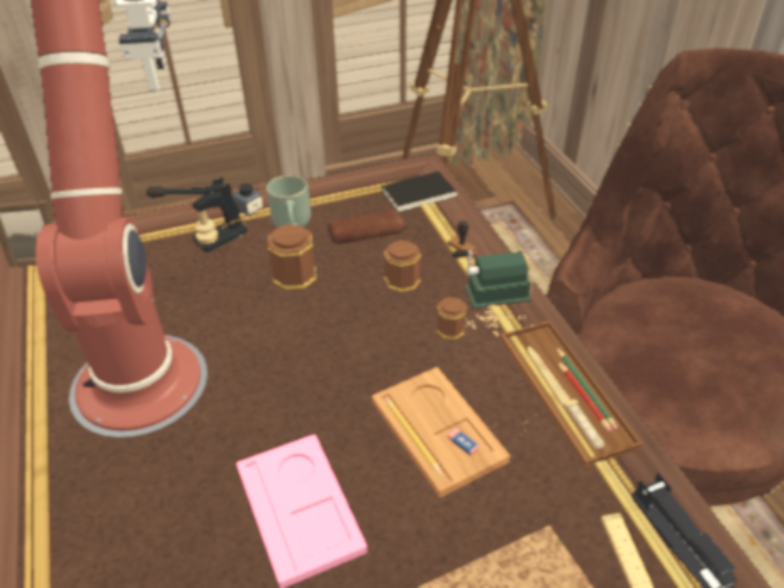

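View pics/top0.png

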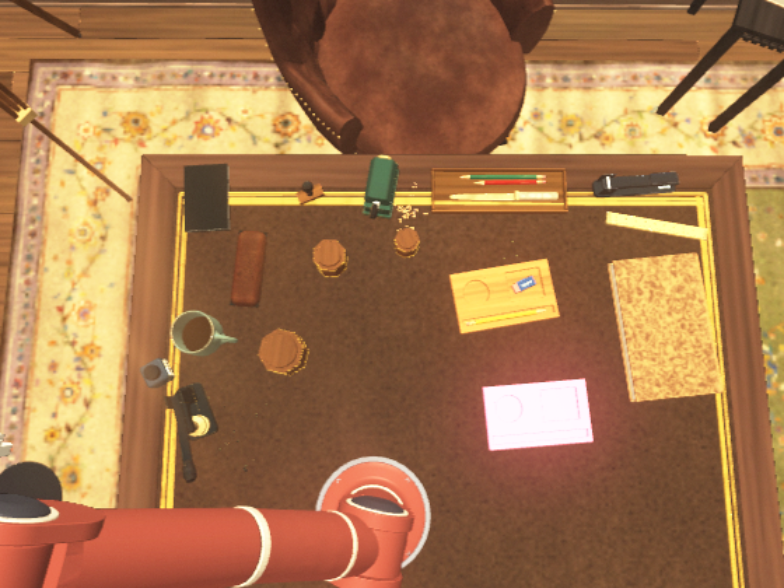

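Mid-sized cup near (0.487, 0.075) appears in top at px (330,257) of 784 wide; the orange stand is at (505,297), its well towards +y; the small and large cups and the pink stand are look-alikes. I'll fit silhouettes for poses.

```bash
cat > h.py <<'E'
from workcell import robot
import numpy as np, cv2
from scipy.optimize import minimize
S=6
def proj(c,P):
    k=robot.calibration(c);P=np.c_[P,np.ones(len(P))]@np.array(k["extrinsics"]).T
    p=(P[:,:3]*[1,-1,-1])@np.array(k["intrinsics"]).T
    return p[:,:2]/p[:,2:]
def R(a): c,s=np.cos(a),np.sin(a); return np.array([[c,-s],[s,c]])
def octa(x,y,yaw,up=0,s=1,z0=0):
    a=np.radians(np.arange(22.5,360,45)); o=np.c_[np.cos(a),np.sin(a)]*.03/np.cos(np.pi/8)
    t=np.radians(np.arange(0,360,10)); f=np.c_[np.cos(t),np.sin(t)]*.024
    zs=[(o,0),(o,.07),(f,.07),(f,.078)] if not up else [(o,.078),(o,.008),(f,.008),(f,0)]
    return [np.c_[(q*s)@R(yaw).T+[x,y],np.full(len(q),z*s+z0)] for q,z in zs]
def sil(c,parts,shape,off):
    m=np.zeros(shape,np.uint8)
    for A,B in zip(parts[:-1],parts[1:]):
        h=cv2.convexHull(((proj(c,np.r_[A,B])+.5-off)*S-.5).astype(np.float32))
        cv2.fillPoly(m,[np.round(h*16).astype(np.int32)],1,shift=4)
    return m
E
cat > a.py <<'E'
from h import *
out=[]
for c in("side","top"):
    im=robot.camera(c); np.save(c+".npy",im)
    for n,(x,y),r in(("cup",(.487,.075),30),("st",(.422,-.265),62)):
        u,v=np.round(proj(c,np.array([[x,y,.04 if n=="cup" else .01]]))[0]).astype(int)
        cr=im[v-r:v+r,u-r:u+r]; print(c,n,u,v,cr[0,0],cr[r,r])
        out.append(cv2.resize(cr[:,:,::-1],(390,290) if 0 else (290,290),interpolation=cv2.INTER_CUBIC))
cv2.imwrite("pics/crops.png",np.vstack([np.hstack(out[:2]),np.hstack(out[2:])]))
E
python3 a.py
```

```text
side cup 286 192 [127  79  57] [108  71  50]
side st 313 306 [115  83  64] [235 174 110]
top cup 239 186 [119  77  49] [200 121  62]
top st 360 211 [232 168 102] [255 220 105]
```

View pics/crops.png

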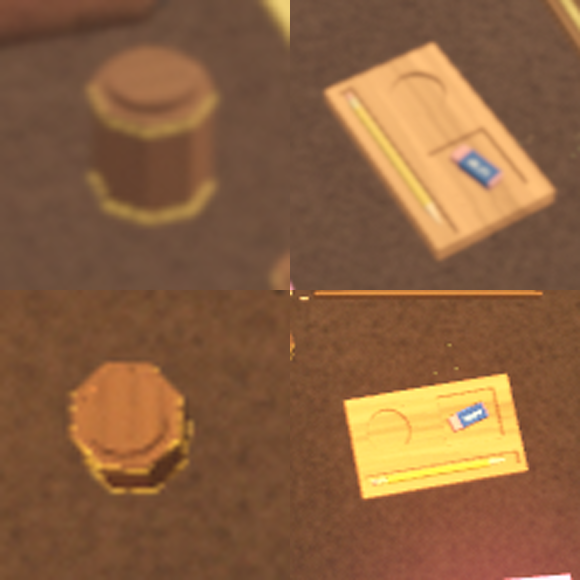

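```bash
cat > fit.py <<'E'
from h import *
def gc(c,x,y,z,r,parts):
    im=np.load(c+".npy"); u,v=np.round(proj(c,np.array([[x,y,z]]))[0]).astype(int)
    off=np.array([u-r,v-r]); cr=cv2.resize(im[v-r:v+r,u-r:u+r],None,fx=S,fy=S,interpolation=cv2.INTER_CUBIC)
    s0=sil(c,parts,cr.shape[:2],off); k=np.ones((4*S|1,)*2,np.uint8)
    m=np.full(s0.shape,2,np.uint8); m[cv2.dilate(s0,k,iterations=2)==0]=0; m[s0>0]=3; m[cv2.erode(s0,k,iterations=2)>0]=1
    cv2.grabCut(np.ascontiguousarray(cr),m,None,np.zeros((1,65)),np.zeros((1,65)),6,cv2.GC_INIT_WITH_MASK)
    return ((m&1)>0).astype(np.uint8),off,cr
def fit(name,model,p0,z,r,cams=("side","top"),d=.006):
    M={c:gc(c,p0[0],p0[1],z,r,model(*p0)) for c in cams}
    def cost(p):
        t=0
        for c in cams:
            s=sil(c,model(*p),M[c][0].shape,M[c][1]); t+=1-(s&M[c][0]).sum()/(s|M[c][0]).sum()
        return t
    best=None
    for a in (-.3,0,.3):
        q=np.array(p0,float);q[2]+=a
        sx=np.vstack([q]+[q+e for e in np.diag([d,d,.15]+[.08]*(len(q)-3))])
        o=minimize(cost,q,method="Nelder-Mead",options=dict(initial_simplex=sx,xatol=1e-4,fatol=1e-5))
        print(name,cams,np.round(o.x,4),"yaw",np.degrees(o.x[2]).round(1),"cost",round(o.fun,4))
        if best is None or o.fun<best.fun:best=o
    V=[]
    for c in cams:
        m,off,cr=M[c];v=cr.copy()
        for mm,col in((m,(0,255,0)),(sil(c,model(*best.x),m.shape,off),(255,0,0))):
            cv2.drawContours(v,cv2.findContours(mm,0,1)[0],-1,col,1)
        V.append(cv2.resize(v[:,:,::-1],(380,290)if 0 else (290,290)))
    return best.x,np.hstack(V)
def stand(x,y,a):
    b=np.array([[-.06,-.1],[.06,-.1],[.06,.1],[-.06,.1]])@R(a).T+[x,y]
    return [np.c_[b,np.zeros(4)],np.c_[b,np.full(4,.016)]]
if __name__=="__main__":
    cup=lambda x,y,a,s:octa(x,y,a,0,s)
    A,v1=fit("cup",cup,[.487,.078,0,1],.04,30)
    B,v2=fit("stand",stand,[.424,-.266,.14],.01,62)
    fit("stand",stand,[.424,-.266,.14],.01,62,("top",)); fit("stand",stand,[.424,-.266,.14],.01,62,("side",))
    print("well",B[:2]+R(B[2])@[.015,.055])
    cv2.imwrite("pics/fit.png",np.vstack([v1,v2]))
E
python3 fit.py
```

```text
cup ('side', 'top') [ 0.4944  0.0851 -0.0714  1.015 ] yaw -4.1 cost 0.0978
cup ('side', 'top') [ 0.4944  0.0848 -0.0884  1.0157] yaw -5.1 cost 0.0974
cup ('side', 'top') [ 0.4945  0.0849 -0.0509  1.017 ] yaw -2.9 cost 0.098
stand ('side', 'top') [ 0.4247 -0.263   0.1638] yaw 9.4 cost 0.081
stand ('side', 'top') [ 0.4238 -0.2626  0.174 ] yaw 10.0 cost 0.0788
stand ('side', 'top') [ 0.4245 -0.2627  0.1626] yaw 9.3 cost 0.0801
stand ('top',) [ 0.4227 -0.2638  0.1659] yaw 9.5 cost 0.0197
stand ('top',) [ 0.4227 -0.2642  0.1663] yaw 9.5 cost 0.0193
stand ('top',) [ 0.4227 -0.2643  0.1663] yaw 9.5 cost 0.0193Traceback (most recent call last):
  File "fit.py", line 37, in <module>
    fit("stand",stand,[.424,-.266,.14],.01,62,("top",)); fit("stand",stand,[.424,-.266,.14],.01,62,("side",))
                                                         ~~~^^^^^^^^^^^^^^^^^^^^^^^^^^^^^^^^^^^^^^^^^^^^^^^^^
  File "fit.py", line 20, in fit
    o=minimize(cost,q,method="Nelder-Mead",options=dict(initial_simplex=sx,xatol=1e-4,fatol=1e-5))
    res = _minimize_neldermead(fun, x0, args, callback, bounds=bounds,
                               **options)
    fxr = func(xr)
    fx = function(np.copy(x), *(wrapper_args + args))
  File "fit.py", line 14, in cost
    s=sil(c,model(*p),M[c][0].shape,M[c][1]); t+=1-(s&M[c][0]).sum()/(s|M[c][0]).sum()
  File "h.py", line 18, in sil
    h=cv2.convexHull(((proj(c,np.r_[A,B])+.5-off)*S-.5).astype(np.float32))
                       ~~~~^^^^^^^^^^^^^^
  File "h.py", line 6, in proj
    k=robot.calibration(c);P=np.c_[P,np.ones(len(P))]@np.array(k["extrinsics"]).T
ValueError: time passes only in moves, steps and waits
```

```bash
sed -i 's/^S=6/S=6\nK={c:robot.calibration(c) for c in ("side","top")}/; s/k=robot.calibration(c);/k=K[c];/' h.py
cat > go.py <<'E'
import sys
from workcell import robot
import numpy as np
# go.py x y z angle : shift (units of 30 mm) in tool axes after turning tool x to world angle
s=robot.state(); Rm=np.array(s["tool_rot"]); a=np.degrees(np.arctan2(Rm[1,0],Rm[0,0]))
x,y,z,t=map(float,sys.argv[1:]); d=np.array([x,y,z])-s["ee_pos"]; t_=np.radians(t)
X=np.array([np.cos(t_),np.sin(t_),0]);Z=np.array([0,0,-1.]);Y=np.cross(Z,X)
print("t",s["time"],"pos",np.round(s["ee_pos"],4),"ang",round(a,2),"turn units",round(-((t-a+180)%360-180)/8,3),"units",np.round([d@X/.03,d@Y/.03,d@Z/.03],2),"w",round(s["width"],4),"grip",s["grip_force"])
E
python3 go.py .549 .081 .0935 175.5
```

```text
t 0.8 pos [0.1543 0.6314 0.2407] ang 166.27 turn units -1.154 units [-14.55 -17.26   4.91] w 0.0931 grip 0.0
```

```bash
python3 -m inch '[[[0,0,0],-0.577],[[0,0,0],-0.577],[[-0.8,-0.95,0],0],[[-0.8,-0.95,0],0],[[-0.8,-0.95,0],0],[[-0.8,-0.95,0],0],[[-0.8,-0.95,0],0],[[-0.8,-0.95,0],0],[[-0.8,-0.95,0],0],[[-0.8,-0.95,0],0],[[-0.8,-0.95,0],0],[[-0.8,-0.95,0],0],[[-0.8,-0.95,0],0],[[-0.8,-0.95,0],0],[[-0.8,-0.95,0],0],[[-0.8,-0.95,0],0],[[-0.8,-0.95,0],0],[[-0.8,-0.95,0],0],[[-0.8,-0.95,0],0],[[-0.8,-0.95,0],0]]' 0 10; python3 go.py .549 .081 .0935 175.5
```

```text
time: 3.3
ee_pos: [0.5455, 0.0851, 0.2409]
tool_rot: [[-0.997, 0.078, 0.001], [0.078, 0.997, 0.0], [-0.001, 0.0, -1.0]]
force: [0.4, 0.8, 0.2]
width: 0.0006
grip_force: 0.0
t 3.3 pos [0.5455 0.0851 0.2409] ang 175.5 turn units -0.0 units [-0.13 -0.13  4.91] w 0.0006 grip 0.0
```

```bash
python3 -m inch '[[[-0.13,-0.1,0.98],0],[[0,0,0.98],0],[[0,0,0.98],0],[[0,0,0.98],0],[[0,0,0.98],0],[[0.3,0,0],0],[[0.3,0,0],0],[[0.3,0,0],0],[[0.3,0,0],0],[[0.3,0,0],0]]'; python3 - <<'E'
from h import *
im=robot.camera("side"); np.save("s1.npy",im)
cv2.imwrite("pics/push.png",cv2.resize(im[120:260,200:380,::-1],(720,560),interpolation=cv2.INTER_CUBIC))
E
```

```text
time: 4.55
ee_pos: [0.5155, 0.0868, 0.0998]
tool_rot: [[-0.996, 0.08, 0.03], [0.08, 0.997, 0.003], [-0.03, 0.006, -1.0]]
force: [11.6, -1.7, 18.8]
width: 0.0005
grip_force: 11.5
```

View pics/push.png

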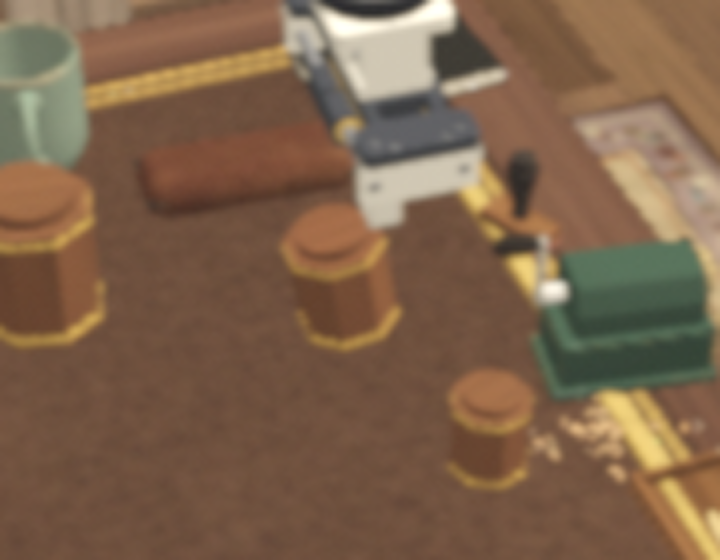

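The cup (px ~340,275) is tilting to the left as pushed; the finger presses on its raised edge, so I continue while rising a bit.

```bash
python3 -m inch '[[[0.2,0,-0.35],0],[[0.35,0,-0.1],0],[[0.35,0,0],0],[[0.35,0,0],0],[[0.35,0,0],0],[[0,0,0],0],[[0,0,0],0]]'; python3 - <<'E'
from h import *
im=robot.camera("side"); 
cv2.imwrite("pics/push2.png",cv2.resize(im[120:260,200:380,::-1],(720,560),interpolation=cv2.INTER_CUBIC))
E
```

```text
time: 5.48
ee_pos: [0.4558, 0.0912, 0.1113]
tool_rot: [[-0.997, 0.078, 0.004], [0.078, 0.997, 0.002], [-0.003, 0.002, -1.0]]
force: [-5.0, 0.1, 30.6]
width: 0.0002
grip_force: 15.5
```

View pics/push2.png

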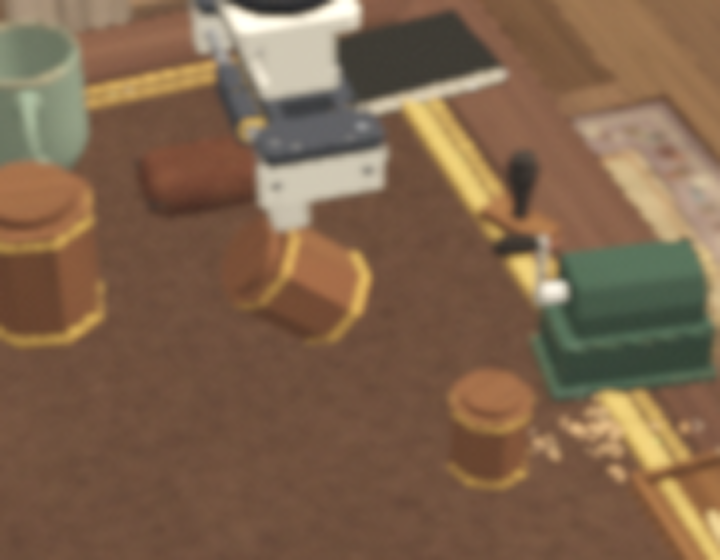

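```bash
python3 -m inch '[[[0,0,-0.2],0],[[0,0,-0.2],0],[[0,0,-1],0],[[0,0,-1],0],[[-0.3,0,-1],0],[[-0.3,0,0],0]]' 1; python3 - <<'E'
from h import *
o=[]
for c in("side","top"):
    im=robot.camera(c); np.save(c+".npy",im); u,v=proj(c,np.array([[.44,.09,.03]]))[0].astype(int)
    o.append(cv2.resize(im[v-40:v+40,u-40:u+40,::-1],(400,400),interpolation=cv2.INTER_CUBIC))
    print(c,u,v,[(np.round(d["xyz"],3).tolist(),round(d["p"],2)) for q in("pen_cup","cup_mouth") for d in robot.look_for(c,q)])
cv2.imwrite("pics/lie.png",np.hstack(o))
E
```

```text
time: 6.28
ee_pos: [0.4744, 0.0888, 0.2107]
tool_rot: [[-0.997, 0.078, 0.003], [0.078, 0.997, 0.001], [-0.003, 0.001, -1.0]]
force: [0.4, 0.8, 0.1]
width: 0.0563
grip_force: 0.0
side 266 195 [([0.302, 0.14, 0.073], 0.93), ([0.425, 0.067, 0.045], 0.78), ([0.522, -0.083, 0.049], 0.62), ([0.518, -0.087, 0.045], 0.76), ([0.427, 0.065, 0.046], 0.71), ([0.302, 0.143, 0.07], 0.57)]
top 233 203 [([0.519, -0.068, 0.059], 0.84), ([0.422, -0.257, 0.015], 0.48), ([0.524, -0.066, 0.053], 0.71), ([0.452, 0.058, 0.043], 0.62)]
```

View pics/lie.png

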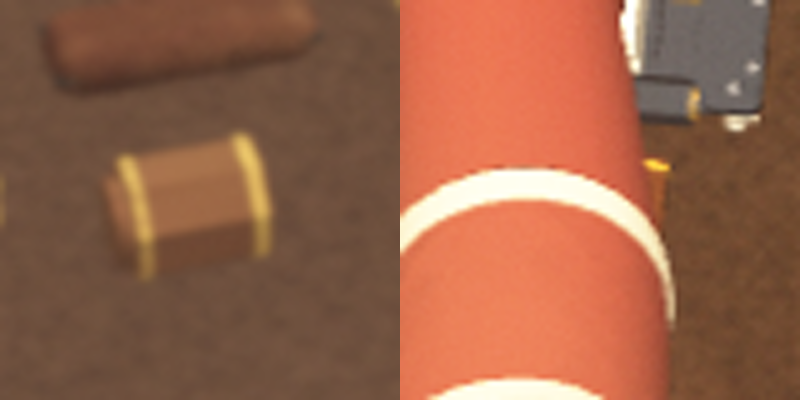

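The cup now lies on a flat, foot to the left (-x), mouth band at crop px (255,195); the arm hides it from above. Fit its pose from the side view.

```bash
cat > lie.py <<'E'
from fit import *
def lie(x,y,a): # x,y: mid-body axis (39 mm), a: direction foot->mouth
    out=[]
    for q in octa(0,0,0,1): # local upright, z along axis
        P=np.c_[q[:,2]-.039,q[:,1],q[:,0]+.03]; P[:,:2]=P[:,:2]@R(a).T+[x,y]; out.append(P)
    return out
if __name__=="__main__":
    b,v=fit("lie",lie,[.427,.085,-.08],.03,30,("side",))
    m=b[:2]+.039*np.array([np.cos(b[2]),np.sin(b[2])]);print("mouth",m)
    cv2.imwrite("pics/liefit.png",cv2.resize(v,(480,480)))
E
python3 lie.py
```

```text
lie ('side',) [ 0.4298  0.0911 -0.108 ] yaw -6.2 cost 0.0426
lie ('side',) [ 0.4297  0.091  -0.1029] yaw -5.9 cost 0.0428
lie ('side',) [ 0.4297  0.091  -0.1104] yaw -6.3 cost 0.0429
mouth [0.46853689 0.08692024]
```

View pics/liefit.png

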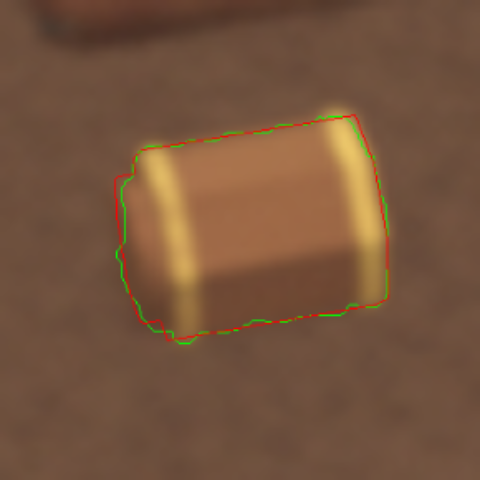

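```bash
python3 go.py .4546 .0885 .033 173.8
```

```text
t 6.575 pos [0.4724 0.0885 0.2078] ang 175.5 turn units 0.213 units [ 0.59 -0.06  5.83] w 0.0798 grip 0.0
```

```bash
python3 -m inch '[[[0.3,-0.03,0.97],0.213],[[0.29,-0.03,0.97],0],[[0,0,0.97],0],[[0,0,0.97],0],[[0,0,0.97],0],[[0,0,0.97],0],[[0,0,0],0]]' 1; python3 -m inch '[[[0,0,0],0],[[0,0,0],0],[[0,0,0],0],[[0,0,0],0],[[0,0,0],0],[[0,0,0],0]]' 0.4 5
```

```text
time: 7.45
ee_pos: [0.4538, 0.0881, 0.0326]
tool_rot: [[-0.994, 0.108, -0.006], [0.108, 0.994, -0.001], [0.006, -0.002, -1.0]]
force: [-0.4, -0.8, -0.9]
width: 0.0931
grip_force: 0.0
time: 8.2
ee_pos: [0.4563, 0.0882, 0.0352]
tool_rot: [[-0.994, 0.108, 0.001], [0.108, 0.994, -0.0], [-0.001, -0.0, -1.0]]
force: [0.2, 0.2, 6.8]
width: 0.0607
grip_force: 5.0
```

```bash
python3 -m inch '[[[0,0,-0.25],0],[[0,0,-0.25],0],[[0,0,-0.25],0],[[0,0,-0.25],0],[[0,0,-0.25],0],[[0,0,-0.25],0],[[0,0,-0.3],0],[[0,0,-0.3],0]]'; python3 - <<'E'
from h import *
im=robot.camera("side"); s=robot.state(); print(s["ee_pos"],s["force"],s["width"])
cv2.imwrite("pics/lift.png",cv2.resize(im[120:260,200:380,::-1],(720,560),interpolation=cv2.INTER_CUBIC))
E
```

```text
time: 9.2
ee_pos: [0.4558, 0.0884, 0.0982]
tool_rot: [[-0.994, 0.108, -0.0], [0.108, 0.994, -0.0], [0.0, -0.0, -1.0]]
force: [0.6, 0.7, -1.1]
width: 0.0599
grip_force: 5.0
[0.4563998  0.08857975 0.09908168] [-0.4526523  -0.54095972 -1.20252734] 0.05956559515610148
```

View pics/lift.png

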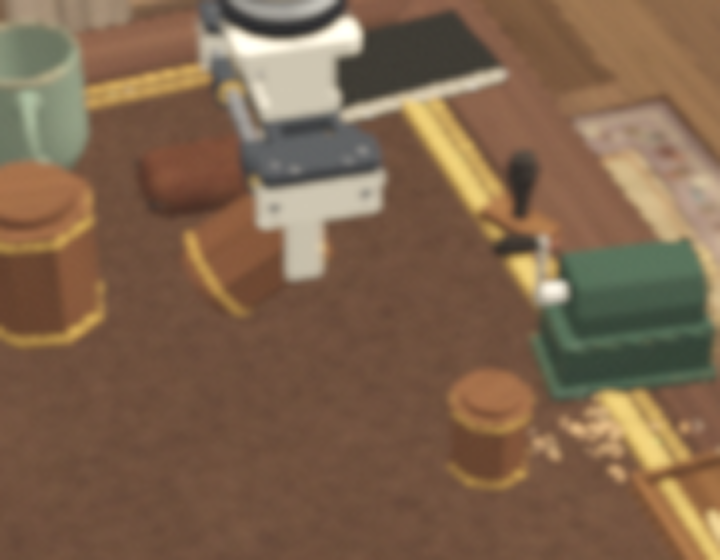

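```bash
python3 -m inch '[[[0,0,0.4],0],[[0,0,0.4],0],[[0,0,0],0]]' ; python3 -m inch '[[[0,0,0],0],[[0,0,0],0],[[0,0,-0.2],0],[[0,0,-0.2],0],[[0,0,-0.2],0],[[0,0,-0.2],0],[[0,0,-0.2],0],[[0,0,-0.2],0],[[0,0,0],0]]' 0.4 3; python3 - <<'E'
from h import *
im=robot.camera("side"); s=robot.state(); print(s["ee_pos"],s["force"],s["width"])
cv2.imwrite("pics/lift2.png",cv2.resize(im[120:260,200:380,::-1],(720,560),interpolation=cv2.INTER_CUBIC))
E
```

```text
time: 9.62
ee_pos: [0.4546, 0.0882, 0.0719]
tool_rot: [[-0.994, 0.108, -0.004], [0.108, 0.994, -0.001], [0.004, -0.001, -1.0]]
force: [-0.5, -0.7, -2.4]
width: 0.0595
grip_force: 5.0
time: 10.75
ee_pos: [0.4561, 0.0886, 0.11]
tool_rot: [[-0.994, 0.108, 0.001], [0.108, 0.994, 0.0], [-0.001, 0.0, -1.0]]
force: [0.2, -0.2, -1.1]
width: 0.06
grip_force: 3.0
[0.45588257 0.08852007 0.10974541] [ 0.03363558  0.15818281 -1.46714846] 0.05983759781211414
```

View pics/lift2.png

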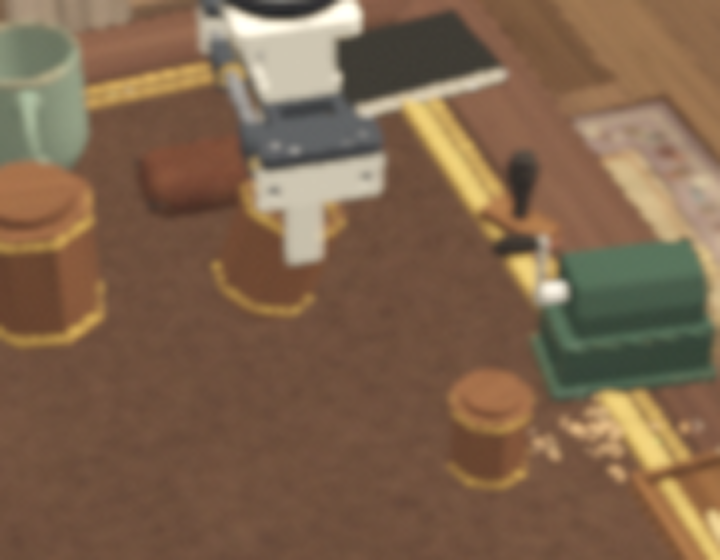

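Nearly upright now, foot tilted a little to the left. Set it on the desk and release so it settles, then regrip.

```bash
python3 -m inch '[[[0,0,0.4],0],[[0,0,0.4],0],[[0,0,0.3],0],[[0,0,0.15],0],[[0,0,0.05],0]]' ; python3 -m inch '[[[0,0,0],0],[[0,0,0],0],[[0,0,0],0],[[0,0,0],0],[[0,0,0],0]]' 0.8; python3 - <<'E'
from h import *
im=robot.camera("side"); np.save("side.npy",im)
cv2.imwrite("pics/up.png",cv2.resize(im[120:260,200:380,::-1],(720,560),interpolation=cv2.INTER_CUBIC))
E
```

```text
time: 11.42
ee_pos: [0.4561, 0.0883, 0.0706]
tool_rot: [[-0.994, 0.108, 0.0], [0.108, 0.994, -0.0], [-0.0, -0.0, -1.0]]
force: [-0.3, -1.6, 4.5]
width: 0.0597
grip_force: 3.0
time: 12.05
ee_pos: [0.4558, 0.0885, 0.0706]
tool_rot: [[-0.994, 0.108, -0.0], [0.108, 0.994, -0.0], [0.0, -0.0, -1.0]]
force: [0.2, 0.1, -0.3]
width: 0.0747
grip_force: 0.0
```

View pics/up.png

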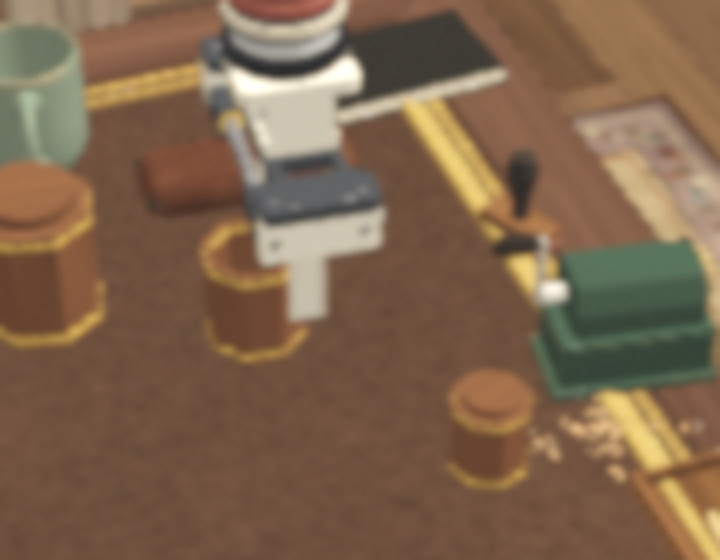

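The cup stands mouth-up (px ~255,290 in the crop), offset to -x of the fingers. Raise clear and fit its upright pose numerically (no views left).

```bash
python3 -m inch '[[[0,0,-1],0],[[0,0,-1],0],[[0,0,-1],0],[[-0.5,0,-1],0],[[-1,0,-1],0],[[-1,0,0],0]]' 1 ; cat > up.py <<'E'
from fit import *
import sys
x0,y0=map(float,sys.argv[1:3])
for c in("side","top"):
    np.save(c+".npy",robot.camera(c))
    print(c,[(np.round(d["xyz"],3).tolist(),round(d["p"],2)) for q in("pen_cup","cup_mouth") for d in robot.look_for(c,q)])
up=lambda x,y,a:octa(x,y,a,1)
for cams in(("side",),("top",)):
    fit("up",up,[x0,y0,-.1],.04,30,cams)
E
python3 up.py .437 .09
```

```text
time: 12.85
ee_pos: [0.5325, 0.0806, 0.2233]
tool_rot: [[-0.994, 0.108, 0.006], [0.108, 0.994, 0.001], [-0.006, 0.002, -1.0]]
force: [0.1, -0.3, -1.0]
width: 0.0929
grip_force: 0.0
side [([0.301, 0.142, 0.074], 0.85), ([0.524, -0.083, 0.046], 0.65), ([0.427, 0.071, 0.049], 0.61), ([0.432, 0.071, 0.051], 0.74), ([0.519, -0.086, 0.046], 0.69), ([0.303, 0.144, 0.071], 0.68)]
top [([0.521, -0.067, 0.058], 0.65), ([0.524, -0.067, 0.052], 0.76)]
up ('side',) [ 0.4328  0.0933 -0.2535] yaw -14.5 cost 0.0471
up ('side',) [ 0.4325  0.0939 -0.2159] yaw -12.4 cost 0.0493
up ('side',) [0.4334 0.0946 0.4438] yaw 25.4 cost 0.0556
up ('top',) [ 0.4394  0.0786 -0.4854] yaw -27.8 cost 0.1789
up ('top',) [0.4386 0.0776 0.1384] yaw 7.9 cost 0.1868
up ('top',) [0.4388 0.0782 0.2958] yaw 16.9 cost 0.1791
```

```bash
python3 go.py .433 .0925 .061 173.8; python3 -c "
from workcell import robot
print(robot.state()['qpos'])"
```

```text
t 13.15 pos [0.5288 0.0806 0.2199] ang 173.82 turn units 0.003 units [3.22 0.05 5.3 ] w 0.093 grip 0.0
[-13.10632351  26.3690041    3.11090455 102.28575385  -1.78717921
  51.54243759  74.62085625]
```

```bash
python3 -m inch '[[[0.8,0.02,0.3],0],[[0.8,0.02,0.5],0],[[0.8,0,0.8],0],[[0.8,0,0.9],0],[[0,0,0.9],0],[[0,0,0.95],0],[[0,0,0.95],0],[[0,0,0],0]]' 1 ; python3 -m inch '[[[0,0,0],0],[[0,0,0],0],[[0,0,0],0],[[0,0,0],0],[[0,0,0],0]]' 0.4 5; python3 go.py .433 .0925 .061 83.8
```

```text
time: 14.15
ee_pos: [0.4328, 0.0918, 0.0604]
tool_rot: [[-0.994, 0.107, -0.005], [0.107, 0.994, -0.001], [0.005, -0.002, -1.0]]
force: [0.5, 0.1, 0.1]
width: 0.0929
grip_force: 0.0
time: 14.78
ee_pos: [0.4353, 0.0916, 0.0621]
tool_rot: [[-0.994, 0.109, 0.001], [0.109, 0.994, -0.0], [-0.001, -0.0, -1.0]]
force: [-0.7, -1.3, 6.1]
width: 0.0598
grip_force: 5.0
t 14.775 pos [0.4353 0.0916 0.0621] ang 173.77 turn units 11.246 units [ 0.02 -0.08  0.04] w 0.0598 grip 5.000489875674248
```

```bash
python3 -m inch '[[[0,0,0],0],[[0,0,0],0],[[0,0,0],0],[[0,0,0],0],[[0,0,0],1],[[0,0,0],1],[[0,0,0],1],[[0,0,0],1],[[0,0,0],1],[[0,0,0],1],[[0,0,0],1],[[0,0,0],1],[[0,0,0],1],[[0,0,0],1],[[0,0,0],1],[[0,0,0],0.25],[[0,0,0],0]]' 1 ; python3 go.py .433 .0925 .061 83.8
```

```text
time: 16.9
ee_pos: [0.435, 0.092, 0.0615]
tool_rot: [[0.106, 0.994, -0.0], [0.994, -0.106, -0.0], [-0.0, -0.0, -1.0]]
force: [-0.4, -0.1, 0.4]
width: 0.093
grip_force: 0.0
t 16.9 pos [0.435  0.092  0.0615] ang 83.89 turn units 0.012 units [ 0.01 -0.07  0.02] w 0.093 grip 0.0
```

```bash
python3 -m inch '[[[0,0,0],0],[[0,0,0],0],[[0,0,0],0],[[0,0,0],0],[[0,0,0],0],[[0,0,-0.4],0],[[0,0,-0.8],0],[[0,0,-1],0],[[0,0,-0.7],0]]' 0.4 25 ; python3 go.py .46 -.06 .15 83.8;  python3 go.py .429 -.207 .15 83.8
```

```text
time: 18.02
ee_pos: [0.4358, 0.0918, 0.1504]
tool_rot: [[0.108, 0.994, 0.003], [0.994, -0.108, 0.0], [0.0, 0.003, -1.0]]
force: [0.2, 1.1, -1.2]
width: 0.0596
grip_force: 25.0
t 18.025 pos [0.4358 0.0918 0.1504] ang 83.78 turn units -0.003 units [-4.94  1.35  0.01] w 0.0596 grip 24.999205470085144
t 18.025 pos [0.4358 0.0918 0.1504] ang 83.78 turn units -0.003 units [-9.93  0.85  0.01] w 0.0596 grip 24.999205470085144
```

```bash
cat > st.py <<'E'
from fit import *
for c in("side","top"): np.save(c+".npy",robot.camera(c))
for cams in(("side",),("top",)):
    b,_=fit("stand",stand,[.423,-.264,.166],.01,62,cams); print("well",np.round(b[:2]+R(b[2])@[.015,.055],4))
# well rim circle check in the top & side view: best centre of dark arc by local contrast
b=None
for c in("side","top"):
    g=cv2.GaussianBlur(cv2.cvtColor(np.load(c+".npy"),cv2.COLOR_RGB2GRAY),(0,0),.8).astype(np.float32)
    t=np.radians(np.arange(0,360,5)); res=[]
    for dx in np.arange(-.008,.0081,.0005):
        for dy in np.arange(-.008,.0081,.0005):
            P=lambda r:proj(c,np.c_[.429+dx+r*np.cos(t),-.207+dy+r*np.sin(t),np.full(72,.016)]).astype(np.float32)
            S_=lambda r:cv2.remap(g,*np.split(P(r),2,1),cv2.INTER_LINEAR).ravel()
            d=(S_(.030)+S_(.0225))/2-S_(.0265); res.append((d.clip(0,40).sum(),.429+dx,-.207+dy))
    print(c,"rim",[np.round(r,4).tolist() for r in sorted(res)[::-1][:4]])
E
python3 st.py
```

```text
stand ('side',) [ 0.4258 -0.2608  0.1694] yaw 9.7 cost 0.0184
stand ('side',) [ 0.4259 -0.2607  0.1695] yaw 9.7 cost 0.0184
stand ('side',) [ 0.4258 -0.261   0.1664] yaw 9.5 cost 0.0178
well [ 0.4315 -0.2043]
stand ('top',) [ 0.423  -0.2642  0.1664] yaw 9.5 cost 0.0088
stand ('top',) [ 0.423  -0.2642  0.1658] yaw 9.5 cost 0.0088
stand ('top',) [ 0.423  -0.2641  0.1652] yaw 9.5 cost 0.0093
well [ 0.4287 -0.2074]
side rim [[301.1592, 0.4275, -0.209], [301.1094, 0.4275, -0.2085], [299.8237, 0.427, -0.209], [298.9067, 0.427, -0.2085]]
top rim [[318.5435, 0.4265, -0.2065], [315.1274, 0.427, -0.2065], [314.3149, 0.4265, -0.206], [312.2417, 0.427, -0.206]]
```

```bash
python3 -m inch '[[[-0.99,0.27,0],0],[[-0.99,0.27,0],0],[[-0.99,0.27,0],0],[[-0.99,0.27,0],0],[[-0.99,0.27,0],0],[[-0.99,-0.1,0],0],[[-0.99,-0.1,0],0],[[-0.99,-0.1,0],0],[[-0.99,-0.1,0],0],[[-0.99,-0.1,0],0],[[0,0,0],0],[[0,0,0],0]]'; python3 go.py .429 -.206 .083 83.8; cat > cmp.py <<'E'
from h import *
import sys
# cup edges hanging in the gripper: template match lower silhouette in both views
s=robot.state(); p=np.array(s["ee_pos"]); print(np.round(p,4))
for c in("side","top"):
    np.save(c+"_h.npy",robot.camera(c)); 
    print(c,[(np.round(d["xyz"],3).tolist(),round(d["p"],2)) for q in("pen_cup",) for d in robot.look_for(c,q)])
E
python3 cmp.py
```

```text
time: 19.62
ee_pos: [0.4282, -0.205, 0.148]
tool_rot: [[0.108, 0.994, -0.001], [0.994, -0.108, 0.001], [0.001, -0.001, -1.0]]
force: [-1.1, 0.9, -2.4]
width: 0.0602
grip_force: 25.0
t 19.625 pos [ 0.4282 -0.205   0.148 ] ang 83.83 turn units 0.003 units [-0.03  0.03  2.17] w 0.0602 grip 24.999857246875763
[ 0.4282 -0.205   0.148 ]
side [([0.426, -0.224, 0.136], 0.86), ([0.3, 0.141, 0.073], 0.68), ([0.517, -0.075, 0.053], 0.61)]
top [([0.305, 0.166, 0.102], 0.89), ([0.385, -0.309, 0.014], 0.61), ([0.524, -0.07, 0.059], 0.59)]
```

Position is within the estimate's spread. Lower to the stand gently.

```bash
python3 -m inch '[[[-0.03,0.03,0.6],0],[[0,0,0.6],0],[[0,0,0.5],0],[[0,0,0.35],0],[[0,0,0.1],0],[[0,0,0.1],0],[[0,0,0.1],0],[[0,0,0],0]]'; python3 go.py .429 -.206 .0695 83.8
```

```text
time: 20.82
ee_pos: [0.4291, -0.2071, 0.0781]
tool_rot: [[0.108, 0.994, 0.0], [0.994, -0.108, -0.0], [-0.0, 0.0, -1.0]]
force: [0.7, -0.3, -2.1]
width: 0.0598
grip_force: 25.0
t 20.825 pos [ 0.4291 -0.2071  0.0781] ang 83.79 turn units -0.001 units [ 0.03 -0.01  0.29] w 0.0598 grip 24.999733865261078
```

```bash
python3 -m inch '[[[0,0,0.1],0],[[0,0,0.05],0],[[0,0,0],0]]'; python3 go.py .429 -.206 .0695 83.8
```

```text
time: 21.2
ee_pos: [0.429, -0.207, 0.0735]
tool_rot: [[0.108, 0.994, -0.0], [0.994, -0.108, 0.0], [0.0, -0.0, -1.0]]
force: [-0.0, 0.4, -1.1]
width: 0.0597
grip_force: 25.0
t 21.2 pos [ 0.429  -0.207   0.0735] ang 83.79 turn units -0.001 units [ 0.03 -0.01  0.13] w 0.0597 grip 24.999673068523407
```

It is entering without contact. Continue.

```bash
python3 -m inch '[[[0,0,0.07],0],[[0,0,0.04],0],[[0,0,0.03],0],[[0,0,0.03],0],[[0,0,0],0]]'; python3 go.py .429 -.206 .0695 83.8
```

```text
time: 21.82
ee_pos: [0.429, -0.2071, 0.0693]
tool_rot: [[0.108, 0.994, 0.001], [0.994, -0.108, 0.001], [0.001, 0.001, -1.0]]
force: [-0.7, 0.0, 6.7]
width: 0.0599
grip_force: 25.0
t 21.825 pos [ 0.429  -0.2071  0.0693] ang 83.79 turn units -0.001 units [ 0.03 -0.01 -0.01] w 0.0599 grip 25.001080334186554
```

```bash
python3 -m inch '[[[0,0,0],0],[[0,0,0],0],[[0,0,0],0],[[0,0,0],0],[[0,0,0],0]]' 0.9; python3 -m inch '[[[0,0,-0.5],0],[[0,0,-1],0],[[0,0,-1],0],[[0,0,-1],0],[[0,0,-1],0],[[1,0,-0.5],0],[[1,0,0],0],[[1,0,0],0],[[1,0,0],0],[[1,0,0],0],[[0,0,0],0]]' 1; cat > fin.py <<'E'
from fit import *
for c in("side","top"):
    np.save(c+".npy",robot.camera(c))
    print(c,[(q,np.round(d["xyz"],3).tolist(),round(d["p"],2)) for q in("pen_cup","cup_mouth","eraser","pencil_plain") for d in robot.look_for(c,q) if d["p"]>.5])
for c in("side","top"):
    o,v=fit("cup",lambda x,y,a,z:octa(x,y,a,1,1,z*.1),[.429,-.207,.02,.08],.04,30,(c,))
    cv2.imwrite(f"pics/fin_{c}.png",v)
    for z in(.008,.016): print(z); fit("cup",lambda x,y,a:octa(x,y,a,1,1,z),[.429,-.207,.02],.04,30,(c,))
E
python3 fin.py
```

```text
time: 22.45
ee_pos: [0.4291, -0.2071, 0.0684]
tool_rot: [[0.108, 0.994, -0.0], [0.994, -0.108, -0.0], [-0.0, -0.0, -1.0]]
force: [-0.0, -0.8, -0.4]
width: 0.0838
grip_force: 0.0
time: 23.82
ee_pos: [0.4454, -0.0558, 0.219]
tool_rot: [[0.103, 0.995, 0.0], [0.995, -0.103, 0.001], [0.001, 0.0, -1.0]]
force: [0.0, -0.1, -0.7]
width: 0.093
grip_force: 0.0
side [('pen_cup', [0.519, -0.081, 0.049], 0.94), ('pen_cup', [0.301, 0.144, 0.076], 0.68), ('pen_cup', [0.428, -0.222, 0.059], 0.56), ('cup_mouth', [0.521, -0.088, 0.047], 0.77), ('cup_mouth', [0.432, -0.22, 0.059], 0.74), ('cup_mouth', [0.301, 0.142, 0.07], 0.73), ('eraser', [0.445, -0.309, 0.02], 0.76)]
top [('pen_cup', [0.431, -0.207, 0.044], 0.79), ('cup_mouth', [0.436, -0.208, 0.04], 0.9), ('eraser', [0.444, -0.306, 0.018], 0.64)]
cup ('side',) [ 0.4292 -0.2062 -0.1864  0.0827] yaw -10.7 cost 0.033
cup ('side',) [ 0.4319 -0.2003 -0.1369  0.0096] yaw -7.8 cost 0.026
cup ('side',) [ 0.429  -0.2072  0.5746  0.093 ] yaw 32.9 cost 0.0354
0.008
cup ('side',) [ 0.4294 -0.2057 -0.1548] yaw -8.9 cost 0.0283
cup ('side',) [ 0.4295 -0.2058 -0.
[... 153 characters left out ...]
59
cup ('side',) [ 0.4274 -0.2116  0.2057] yaw 11.8 cost 0.0579
cup ('side',) [ 0.4268 -0.2116  0.5858] yaw 33.6 cost 0.0466
cup ('top',) [ 0.4285 -0.2083 -0.0815  0.0587] yaw -4.7 cost 0.0342
cup ('top',) [ 0.43   -0.2098 -0.0634 -0.0239] yaw -3.6 cost 0.0329
cup ('top',) [ 0.4276 -0.2075  0.7258  0.0968] yaw 41.6 cost 0.0371
0.008
cup ('top',) [ 0.428  -0.2078 -0.0918] yaw -5.3 cost 0.0368
cup ('top',) [ 0.4282 -0.2078 -0.0739] yaw -4.2 cost 0.0368
cup ('top',) [ 0.4281 -0.2079  0.6728] yaw 38.6 cost 0.0382
0.016
cup ('top',) [ 0.4267 -0.2067 -0.0881] yaw -5.0 cost 0.0521
cup ('top',) [ 0.4269 -0.2065 -0.1233] yaw -7.1 cost 0.0529
cup ('top',) [ 0.4265 -0.2066  0.7089] yaw 40.6 cost 0.0507
```

```bash
python3 -c "
from workcell import robot
print(robot.sign_off())"
```

```text
the job is handed in; nothing more can be done
None
```

The cup stands mouth-up in the round well of the wooden stand, released and handed in at about 24 s. Touchdown height and the fits in both cameras agree its foot is fully home. I didn't aim at or knowingly touch anything else, but afterwards I only re-checked the eraser, which was still in its tray.

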